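# Move the sample jars from the shaker to the carrier tray in run order

### The job

The shaker has finished: move the four amber sample jars from its cups into the seats of the white carrier tray, keeping their order, because the lab book knows them by place alone. The jar next to the shaker's control panel goes into the seat next to the tray's blue handle, and so on along the row, to the jar farthest from the panel in the seat farthest from the handle. Keep the jars upright all the way, and leave each standing fully down in its seat.

Things in the scene. Friction and masses are not known exactly. Their poses are not given: they have to be found in the camera images.
- jar_white: sample jar with a white screw cap: amber glass body 28 mm across, ribbed cap 30 mm across and 16 mm high, 60 mm tall in all, 45 g, a blank paper label round it. Origin at the centre of its underside, z up through the cap. It stands loosely in one of the shaker's four cups at the start; the order of the jars differs every time.
- jar_black: sample jar with a black screw cap: amber glass body 28 mm across, ribbed cap 30 mm across and 16 mm high, 60 mm tall in all, 45 g, a blank paper label round it. Origin at the centre of its underside, z up through the cap. It stands loosely in one of the shaker's four cups at the start; the order of the jars differs every time.
- jar_red: sample jar with a red screw cap: amber glass body 28 mm across, ribbed cap 30 mm across and 16 mm high, 60 mm tall in all, 45 g, a blank paper label round it. Origin at the centre of its underside, z up through the cap. It stands loosely in one of the shaker's four cups at the start; the order of the jars differs every time.
- jar_blue: sample jar with a blue screw cap: amber glass body 28 mm across, ribbed cap 30 mm across and 16 mm high, 60 mm tall in all, 45 g, a blank paper label round it. Origin at the centre of its underside, z up through the cap. It stands loosely in one of the shaker's four cups at the start; the order of the jars differs every time.
- cup_white: the aluminium cup in which the white-capped jar stands at the start (all four cups look alike and stay where they are): 43 mm across outside, 22 mm high, bore 36 mm, floor 4 mm thick. Origin at the centre of its underside, z up.
- cup_black: the aluminium cup in which the black-capped jar stands at the start (all four cups look alike and stay where they are): 43 mm across outside, 22 mm high, bore 36 mm, floor 4 mm thick. Origin at the centre of its underside, z up.
- cup_red: the aluminium cup in which the red-capped jar stands at the start (all four cups look alike and stay where they are): 43 mm across outside, 22 mm high, bore 36 mm, floor 4 mm thick. Origin at the centre of its underside, z up.
- cup_blue: the aluminium cup in which the blue-capped jar stands at the start (all four cups look alike and stay where they are): 43 mm across outside, 22 mm high, bore 36 mm, floor 4 mm thick. Origin at the centre of its underside, z up.
- shaker: jar shaker, fixed: low white housing 74 x 225 mm; at its -y end a grey control panel with display and black knob (45 mm high). Four cups stand in a row on its dark deck (29 mm high), centres at x = 0, y = -46 (place 1, next to the panel), -2, 42, 86 mm. Jars stand on the cup floors 33 mm above the desk, cap tops at 93 mm. Origin under the housing's centre at desk height, y along the row away from the panel.
- tray: carrier tray, fixed: white block 66 x 192 x 28 mm high, blue wire handle at its +y end (out to y = 116 mm, 24 mm high). Four empty round seats, bore 36 mm, 18 mm deep, 3 mm bevelled mouth, floors 10 mm above the desk; centres at x = 0, y = 66 (seat 1, next to the handle), 22, -22, -66 mm. Origin under the block's centre at desk height, y along the row towards the handle.
Things that resemble listed ones, but are neither listed nor needed, are in the scene too. What is shaped like the jar_red but pink is not meant. Leave any pink look-alike of the jar_black alone.

How it is judged:
At the end, for the whole second after the job is handed in: Each jar stands upright (within 0.15 rad), at rest, on the floor of a tray seat (within 8 mm of its axis, 4 mm in height): the jars from the shaker's places 1 to 4, counted from the control panel, in the tray's seats 1 to 4, counted from the blue handle (((y of cup_white in the frame of shaker between -0.056 and -0.036 m and y of jar_white in the frame of tray between 0.058 and 0.074 m) or (y of cup_white in the frame of shaker between -0.012 and 0.008 m and y of jar_white in the frame of tray between 0.014 and 0.03 m) or (y of cup_white in the frame of shaker between 0.032 and 0.052 m and y of jar_white in the frame of tray between -0.03 and -0.014 m) or (y of cup_white in the frame of shaker between 0.076 and 0.096 m and y of jar_white in the frame of tray between -0.074 and -0.058 m)) and x of jar_white in the frame of tray between -0.008 and 0.008 m and z of jar_white in the frame of tray between 0.006 and 0.014 m and angle between each of jar_white, jar_black, jar_red, jar_blue's own z axis and vertical below 0.15 rad and linear speed of each of jar_white, jar_black, jar_red, jar_blue below 0.02 m/s and ((y of cup_black in the frame of shaker between -0.056 and -0.036 m and y of jar_black in the frame of tray between 0.058 and 0.074 m) or (y of cup_black in the frame of shaker between -0.012 and 0.008 m and y of jar_black in the frame of tray between 0.014 and 0.03 m) or (y of cup_black in the frame of shaker between 0.032 and 0.052 m and y of jar_black in the frame of tray between -0.03 and -0.014 m) or (y of cup_black in the frame of shaker between 0.076 and 0.096 m and y of jar_black in the frame of tray between -0.074 and -0.058 m)) and x of jar_black in the frame of tray between -0.008 and 0.008 m and z of jar_black in the frame of tray between 0.006 and 0.014 m and ((y of cup_red in the frame of shaker between -0.056 and -0.036 m and y of jar_red in the frame of tray between 0.058 and 0.074 m) or (y of cup_red in the frame of shaker between -0.012 and 0.008 m and y of jar_red in the frame of tray between 0.014 and 0.03 m) or (y of cup_red in the frame of shaker between 0.032 and 0.052 m and y of jar_red in the frame of tray between -0.03 and -0.014 m) or (y of cup_red in the frame of shaker between 0.076 and 0.096 m and y of jar_red in the frame of tray between -0.074 and -0.058 m)) and x of jar_red in the frame of tray between -0.008 and 0.008 m and z of jar_red in the frame of tray between 0.006 and 0.014 m and ((y of cup_blue in the frame of shaker between -0.056 and -0.036 m and y of jar_blue in the frame of tray between 0.058 and 0.074 m) or (y of cup_blue in the frame of shaker between -0.012 and 0.008 m and y of jar_blue in the frame of tray between 0.014 and 0.03 m) or (y of cup_blue in the frame of shaker between 0.032 and 0.052 m and y of jar_blue in the frame of tray between -0.03 and -0.014 m) or (y of cup_blue in the frame of shaker between 0.076 and 0.096 m and y of jar_blue in the frame of tray between -0.074 and -0.058 m)) and x of jar_blue in the frame of tray between -0.008 and 0.008 m and z of jar_blue in the frame of tray between 0.006 and 0.014 m); the robot touches nothing.
It fails at once if the white-capped jar is tipped over (more than about 45 degrees) (angle between jar_white's own z axis and vertical above 0.8 rad).
It fails at once if the black-capped jar is tipped over (more than about 45 degrees) (angle between jar_black's own z axis and vertical above 0.8 rad).
It fails at once if the red-capped jar is tipped over (more than about 45 degrees) (angle between jar_red's own z axis and vertical above 0.8 rad).
It fails at once if the blue-capped jar is tipped over (more than about 45 degrees) (angle between jar_blue's own z axis and vertical above 0.8 rad).
It also fails if it takes over 102 s, if anything falls off the work surface, if the arm or the gripper's body presses on something with over 40 N, if the wrist force passes 120 N, or if a joint passes its speed limit or range.

### The arm

A 6-joint arm with a two-finger parallel gripper is mounted at the origin on a cart in front of the work surface, level with it; the furniture and walls round the work are solid. World frame = base frame: x ahead of the robot, y to its left, z up, the work surface at z = 0. Lengths are in m, angles in rad, forces in N, time in s.
With the tool pointing down it reaches from about 0.3 to 0.75 m from the base axis. Payload 8.5 kg.
Tool frame: the origin (TCP) lies midway between the tips of the shut fingers; the grasp point (between the pads) lies 19 mm behind it; z points along the fingers, y is the line along which they close (so a half turn about z gives the same grasp; the last joint's range is limited). The gripper opens to 85 mm and grips with 20 to 120 N. Pads are 22 mm wide; open, the fingers measure 114 mm over their backs; the gripper's body (76 mm by 85 mm) begins 54 mm behind the grasp point. The pads swing forward as they close: fully open they stand 13 mm farther back than shut.
Start: joints at [-1.326, 0.381, 1.297, -0, 1.464, -0.215], TCP at [0.244, -0.493, 0.231] pointing down, gripper open.
Joint ranges: [-3.11, 3.11], [-0.89, 2.33], [0.22, 2.48], [-1.42, 4.56], [0.17, 2.85], [-2.88, 2.88]. Speed limits (rad/s): [2.39, 2.39, 3.14, 3.14, 3.14, 3.14].

### API

Orientations are given as a unit quaternion [w, x, y, z].
In Python, from station import env gives the robot as it stands.
- The arm moves only by the shell command python3 -m inch 'ROWS' [OPENING] [FORCE]. ROWS is JSON, a list of rows, each a list of 6 numbers: the shift along the tool's x, y, z in cm, then the turn, a rotation vector about the tool's x, y, z in rad. In form: [[x, y, z, wx, wy, wz], ...]. A call has 1 to 20 rows; each row is the pose to reach, as a shift and turn from the pose commanded when the call began, along the tool's axes at that moment; what a row does not reach only later rows make up. A row lasts 1/12 s, in which the tool goes at most 41.7 mm and 7.16 degrees, less where a joint would pass 70% of its speed; a pose out of reach is approached as far as the arm can. A call with a gripper value outside its range is refused whole. OPENING is the opening in per cent of the stroke, from 0 (shut) to 100 (fully open), set as the call begins (- or left out, the last holds). The fingers move at their own pace and stop on an object; FORCE is the grip in N (left out, the last holds). Time passes only in rows, so rows that repeat a pose let the fingers close. It gives the time, the measured TCP pose, the force, the opening and the grip force at its end, in the units of the state.
- env.sense(): the state, without advancing time (a new reading comes with each control period).
- env.snapshot(name): name is "side" or "top" or "wrist"; returns a dict with "image" (480x640x3 uint8, blue, green, red), "K" (3x3 intrinsics, pixels), "R" (3x3) and "t" (3): a world point X has camera coordinates R X + t. Camera axes: x right, y down, z forward; pixel columns grow to the right and rows downward; lengths in m; the calibration is good to about 2 mm. The wrist camera is an equidistant fisheye: a pixel r from the principal point sees the ray r / f radians off the axis. A picture is of the moment at which its call begins. There is no depth.
- env.close_job(): hands the job in; it is judged then, once.
The state is a dict: "time": time; "joint_positions": joint angles; "dq": joint speeds; "joint_efforts": joint torques, N m; "position": TCP position; "eef_rot": TCP orientation; "ft_force": force on the tool from outside, world axes, zero at the start; "ft_torque": the same for the moment, N m; "grip_width": opening from 0.0 (shut) to 1.0 (fully open); "grasp_force": force on a finger pad.
Only numpy, scipy, OpenCV 4.12 (cv2) and the standard library are available. Lean on these libraries where they do the work, as an engineer would, in place of code of your own. Each camera call takes 0.05 s, during which the arm holds its last target. There are 200 camera calls.

## Working session

There is one attempt and no reset: what is moved stays moved. The work goes in short steps, Python scripts to look and compute and a shell command to move; the robot and the scene stay as the last step left them, time stands still between calls to the robot, and variables do not carry over. Pictures are saved under pics/ and viewed, at most 14 in all, crops included, and the job is handed in when it is done.

```bash
mkdir -p pics; ls
python3 - <<'E'
from station import env
import cv2
for n in("top","side"):
    s=env.snapshot(n); cv2.imwrite(f"pics/{n}0.png",s["image"]); print(n,s["K"],s["R"],s["t"])
print(env.sense())
E
```

```text
pics
top [[450.99018997   0.         318.79874835]
 [  0.         450.99018997 237.28846919]
 [  0.           0.           1.        ]] [[ 0.02164308 -0.99970724  0.01081698]
 [-0.99823921 -0.02220645 -0.05500326]
 [ 0.05522736 -0.0096075  -0.99842758]] [-0.00446247  0.52875158  0.87246897]
side [[595.58883591   0.         310.9506224 ]
 [  0.         595.58883591 236.96645799]
 [  0.           0.           1.        ]] [[-0.92245015 -0.38544581  0.02274303]
 [-0.16343805  0.33641844 -0.9274215 ]
 [ 0.34981955 -0.85921718 -0.37332576]] [0.50094459 0.13849778 0.84122167]
{'time': 0.1, 'joint_positions': array([-1.32629431e+00,  3.81107671e-01,  1.29820016e+00,  1.93296974e-05,
        1.46358933e+00, -2.15338132e-01]), 'dq': array([-0.00027616, -0.00059168, -0.00130729, -0.00070535,  0.0001481 ,
        0.00161197]), 'joint_efforts': array([ 3.29498376e-03, -4.49223089e+01, -2.31654704e+01, -2.15485115e-04,
        3.68715686e-03, -6.54469758e-06]), 'position': array([ 0.24400821, -0.49260297,  0.23077965]), 'eef_rot': array([-6.52324709e-04,  9.73684643e-01,  2.27898640e-01,  9.68712883e-08]), 'ft_force': array([ 0.63600923,  0.3422469 , -0.09607075]), 'ft_torque': array([ 0.04107877,  0.00921741, -0.00112159]), 'grasp_force': 0.0, 'grip_width': 1.0006578328049127}
```

View pics/top0.png

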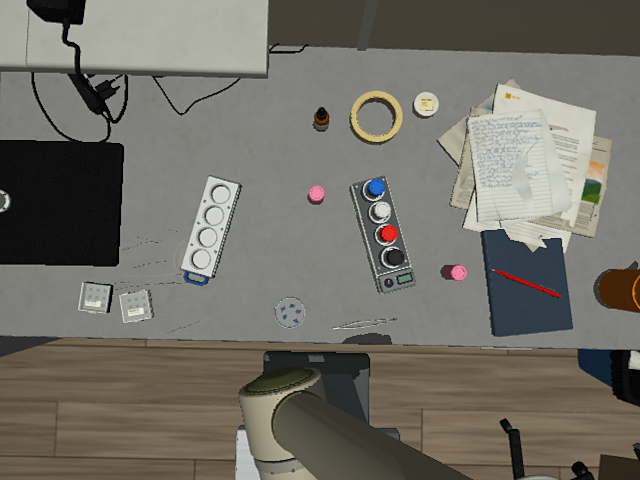

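View pics/side0.png

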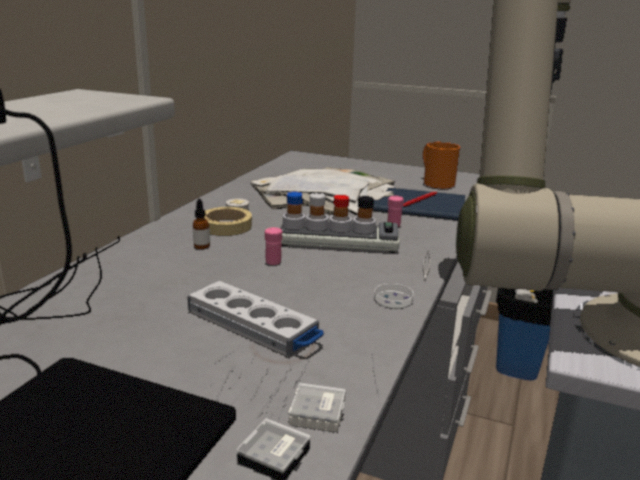

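The panel is at (397,280), and the caps counted from it are black (393,258), red (389,233), white (381,211) and blue (376,187). The handle is at (195,280), with seats 1–4 at (201,259), (207,237), (214,215) and (220,193). The pink jars at (316,194) and (458,272) are decoys standing outside the shaker.

```bash
cat > h.py <<'E'
import numpy as np, cv2
def onplane(s,uv,z):
    R,t,K=map(np.array,(s["R"],s["t"],s["K"])); C=-R.T@t
    d=R.T@np.linalg.inv(K)@np.array([uv[0],uv[1],1.]); return C+d*(z-C[2])/d[2]
E
python3 - <<'E'
from station import env
from h import *
s=env.snapshot("top"); im=s["image"]; print("C",-s["R"].T@s["t"])
hsv=cv2.cvtColor(im,cv2.COLOR_BGR2HSV)
big=cv2.resize(im[165:300,170:420],None,fx=3.2,fy=3.2,interpolation=cv2.INTER_CUBIC); cv2.imwrite("pics/crop.png",big)
# seats: hough on 4x upscaled grey
g=cv2.cvtColor(im[165:300,170:250],cv2.COLOR_BGR2GRAY); g=cv2.resize(g,None,fx=6,fy=6,interpolation=cv2.INTER_CUBIC)
c=cv2.HoughCircles(g,cv2.HOUGH_GRADIENT,1,80,param1=120,param2=30,minRadius=45,maxRadius=75)
for x,y,r in c[0]:
    uv=(x+.5)/6-.5+170,(y+.5)/6-.5+165; print("seat",np.round(uv,1),round(r/6,1),onplane(s,uv,.028).round(4))
g=cv2.cvtColor(im[165:300,340:425],cv2.COLOR_BGR2GRAY); g=cv2.resize(g,None,fx=6,fy=6,interpolation=cv2.INTER_CUBIC)
def m(n,k):
    k=k.astype(np.uint8); k[:165]=0;k[275:]=0;k[:,:355]=0;k[:,405:]=0
    for c in cv2.findContours(k,cv2.RETR_EXTERNAL,cv2.CHAIN_APPROX_NONE)[0]:
        if cv2.contourArea(c)>60:
            p,r=cv2.minEnclosingCircle(c); print(n,np.round(p,1),round(r,1),onplane(s,p,.093).round(4))
H,S,V=cv2.split(hsv)
m("red",((H<6)|(H>174))&(S>150)); m("blue",(abs(H.astype(int)-110)<15)&(S>150)); m("black",V<50); m("white",(V>190)&(S<40))
# outlines
for n,k,lo,hi in(("tray",(V>165)&(S<40),170,250),):
    k=k.astype(np.uint8); k[:165]=0;k[300:]=0;k[:,:lo]=0;k[:,hi:]=0
    c=max(cv2.findContours(k,cv2.RETR_EXTERNAL,cv2.CHAIN_APPROX_NONE)[0],key=cv2.contourArea)
    r=cv2.minAreaRect(c); print(n,r,onplane(s,r[0],.028).round(4))
E
```

```text
C [0.47973298 0.01566277 0.90022842]
seat [219.5 193.5] 8.9 [0.6089 0.202  0.028 ]
seat [206.5 237.8] 9.8 [0.5221 0.2241 0.028 ]
seat [201.  258.8] 8.5 [0.4814 0.2333 0.028 ]
seat [215.  215.7] 9.4 [0.5654 0.2092 0.028 ]
red [388.4 233. ] 8.7 [ 0.5348 -0.117   0.093 ]
blue [376. 187.] 8.6 [ 0.6176 -0.0934  0.093 ]
black [394.7 256.9] 8.9 [ 0.4922 -0.1287  0.093 ]
white [382. 209.] 7.6 [ 0.5779 -0.1048  0.093 ]
tray ((209.17892456054688, 225.9036865234375), (31.129358291625977, 96.26154327392578), 16.699243545532227) [0.5453 0.2198 0.028 ]
```

View pics/crop.png

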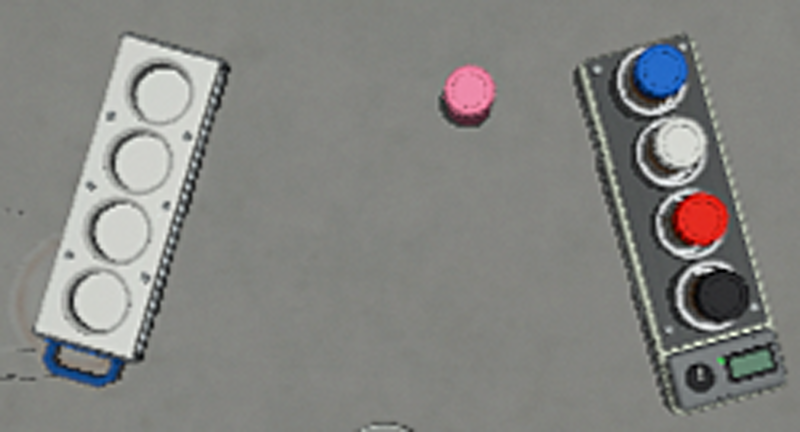

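The crop confirms that the four jars in the deck cups, counted from the panel, are black (720,295), red (700,220), white (680,147) and blue (660,72). The pink one at (470,93) stands alone on the desk, so it isn't wanted. Next I hover over the shaker for a close wrist view.

```bash
cat >> h.py <<'E'
from scipy.spatial.transform import Rotation as Ro
def go(env,x,y,z,yaw):
    "shift (cm) and turn in tool axes to TCP x,y,z with tool x at yaw deg, pointing down"
    st=env.sense(); q=st["eef_rot"]; R=Ro.from_quat([q[1],q[2],q[3],q[0]])
    T=Ro.from_euler("z",yaw,degrees=True)*Ro.from_euler("x",np.pi)
    print("go",(100*R.inv().apply(np.array([x,y,z])-st["position"])).round(2),(R.inv()*T).as_rotvec().round(3))
E
python3 -c "
from station import env
from h import *
go(env,.50,-.115,.30,15.7)"
```

```text
go [ 39.7  -22.49  -6.88] [-0.001 -0.     0.186]
```

```bash
python3 -m inch '[[10,-6,-6.9,0,0,0.1],[20,-11,-6.9,0,0,0.186],[30,-17,-6.9,0,0,0.186],[39.7,-22.5,-6.9,0,0,0.186],[39.7,-22.5,-6.9,0,0,0.186],[39.7,-22.5,-6.9,0,0,0.186],[39.7,-22.5,-6.9,0,0,0.186],[39.7,-22.5,-6.9,0,0,0.186],[39.7,-22.5,-6.9,0,0,0.186],[39.7,-22.5,-6.9,0,0,0.186],[39.7,-22.5,-6.9,0,0,0.186],[39.7,-22.5,-6.9,0,0,0.186],[39.7,-22.5,-6.9,0,0,0.186],[39.7,-22.5,-6.9,0,0,0.186],[39.7,-22.5,-6.9,0,0,0.186],[39.7,-22.5,-6.9,0,0,0.186]]'
python3 - <<'E'
from station import env
import cv2
s=env.snapshot("wrist"); cv2.imwrite("pics/w1.png",s["image"]); print(s["K"],-s["R"].T@s["t"],s["R"])
E
```

```text
time: 1.48
position: [0.4993, -0.1163, 0.3002]
eef_rot: [-0.0, 0.991, 0.135, -0.0]
ft_force: [0.0, -1.0, 0.1]
grip_width: 1.0
grasp_force: 0.0
[[371.64829954   0.         317.96997714]
 [  0.         371.64829954 239.01615744]
 [  0.           0.           1.        ]] [ 0.57584353 -0.09573001  0.44217512] [[ 0.26872562 -0.96321576 -0.00139147]
 [-0.91669797 -0.2561907   0.30664501]
 [-0.29572179 -0.08112781 -0.95182294]]
```

View pics/w1.png

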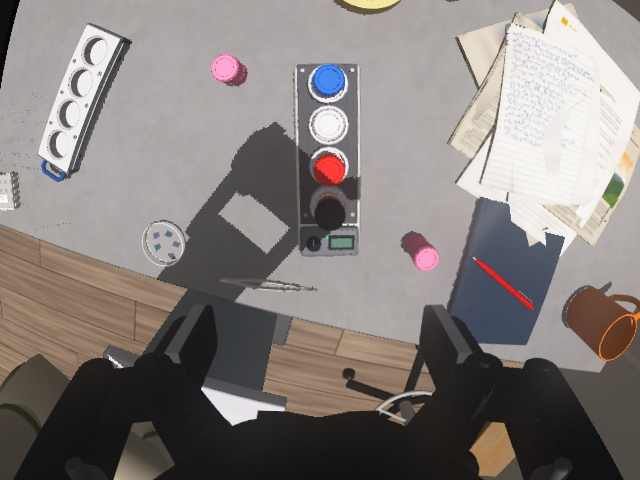

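The wrist view shows the row vertical in the image, with blue (330,80), white (328,124), red (330,165) and black (330,208) down to the panel at (330,240). The gripper is therefore aligned with the row. Now I cast the fisheye rays.

```bash
cat >> h.py <<'E'
def fish(s,uv,z):
    R,t,K=map(np.array,(s["R"],s["t"],s["K"])); C=-R.T@t
    v=np.array([(uv[0]-K[0,2]),(uv[1]-K[1,2])]); r=np.hypot(*v); a=r/K[0,0]
    d=R.T@np.array([*(v/r*np.sin(a)),np.cos(a)]); return C+d*(z-C[2])/d[2]
E
python3 - <<'E'
from station import env
from h import *
s=env.snapshot("wrist"); im=s["image"]
x0,y0=285,50; f=4
b=cv2.resize(im[y0:y0+145+60,x0:x0+90],None,fx=f,fy=f,interpolation=cv2.INTER_CUBIC)
g=cv2.cvtColor(b,cv2.COLOR_BGR2GRAY); vis=b.copy()
H,S,V=cv2.split(cv2.cvtColor(b,cv2.COLOR_BGR2HSV))
def m(n,k):
    k=cv2.morphologyEx(k.astype(np.uint8),cv2.MORPH_OPEN,np.ones((9,9)))
    for c in cv2.findContours(k,cv2.RETR_EXTERNAL,cv2.CHAIN_APPROX_NONE)[0]:
        if 1500<cv2.contourArea(c)<20000:
            p,r=cv2.minEnclosingCircle(c); uv=((p[0]+.5)/f-.5+x0,(p[1]+.5)/f-.5+y0)
            cv2.circle(vis,(int(p[0]),int(p[1])),int(r),(0,255,0),1)
            print(n,np.round(uv,1),round(r/f,1),fish(s,uv,.093).round(4))
m("red",((H<6)|(H>174))&(S>150)&(V>120)); m("blue",(abs(H.astype(int)-110)<15)&(S>150)); m("black",V<32); m("white",(V>215)&(S<40))
cv2.imwrite("pics/w1c.png",cv2.resize(vis,None,fx=.7,fy=.7))
# tray seats
x1,y1=30,20; f=6
g=cv2.cvtColor(cv2.resize(im[y1:y1+160,x1:x1+100],None,fx=f,fy=f,interpolation=cv2.INTER_CUBIC),cv2.COLOR_BGR2GRAY)
c=cv2.HoughCircles(g,cv2.HOUGH_GRADIENT,1,110,param1=120,param2=30,minRadius=45,maxRadius=95)
for x,y,r in c[0]:
    uv=(x/f+x1,y/f+y1); print("seat",np.round(uv,1),round(r/f,1),fish(s,uv,.028).round(4))
E
```

```text
red [329.4 170. ] 16.1 [ 0.5361 -0.1175  0.093 ]
blue [328.5  79.9] 15.9 [ 0.6178 -0.0935  0.093 ]
white [328.1 124.7] 15.5 [ 0.5769 -0.1046  0.093 ]Traceback (most recent call last):
  File "<stdin>", line 21, in <module>
TypeError: 'NoneType' object is not subscriptable
```

View pics/w1c.png

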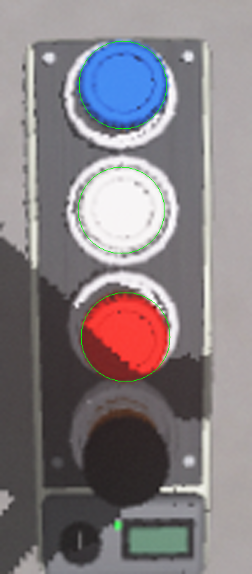

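The circles fit the caps, and both cameras agree to about 1 mm. Next I grasp the black jar by its cap.

```bash
python3 -c "
from station import env
from h import *
go(env,.4922,-.1287,.13,16)
go(env,.4922,-.1287,.064,16)"
```

```text
go [-1.03  1.01 17.03] [-0.     0.    -0.007]
go [-1.03  1.01 23.63] [-0.     0.    -0.007]
```

```bash
python3 -m inch '[[-1,1,3,0,0,0],[-1,1,7,0,0,0],[-1,1,11,0,0,0],[-1,1,14,0,0,0],[-1,1,16,0,0,0],[-1,1,17.5,0,0,0],[-1,1,19,0,0,0],[-1,1,20.5,0,0,0],[-1,1,22,0,0,0],[-1,1,23,0,0,0],[-1,1,23.6,0,0,0],[-1,1,23.6,0,0,0],[-1,1,23.6,0,0,0]]' 75
python3 - <<'E'
from station import env
import cv2
im=env.snapshot("side")["image"]; cv2.imwrite("pics/s1.png",cv2.resize(im[150:280,250:450],None,fx=3,fy=3))
E
```

```text
time: 2.67
position: [0.4931, -0.1278, 0.0646]
eef_rot: [0.0, 0.991, 0.136, 0.0]
ft_force: [0.7, 0.6, -0.0]
grip_width: 0.749
grasp_force: 0.0
```

View pics/s1.png

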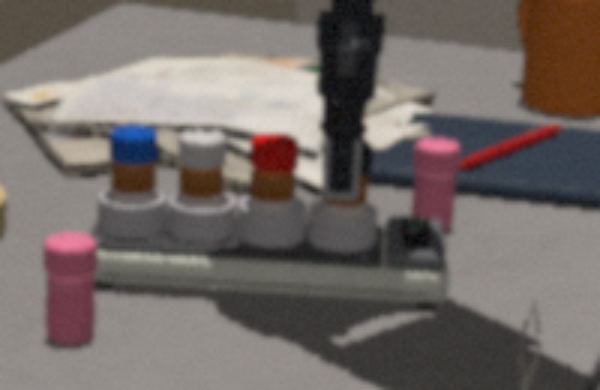

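The finger at (342,165) is centred over the black jar, with its tip just above the cup. I close the gripper.

```bash
python3 -m inch '[[0,0,0,0,0,0],[0,0,0,0,0,0],[0,0,0,0,0,0],[0,0,0,0,0,0],[0,0,0,0,0,0],[0,0,0,0,0,0],[0,0,0,0,0,0],[0,0,0,0,0,0]]' 0 35; python3 -m inch '[[0,0,-0.7,0,0,0],[0,0,-1.5,0,0,0],[0,0,-3,0,0,0],[0,0,-5,0,0,0],[0,0,-7,0,0,0],[0,0,-9,0,0,0],[0,0,-10.5,0,0,0],[0,0,-11,0,0,0],[0,0,-11,0,0,0]]';  python3 - <<'E'
from station import env
import cv2
from h import *
go(env,.481,.234,.18,-15)
s=env.snapshot("side");im=s["image"]; a=cv2.resize(im[80:280,250:450],None,fx=2.9,fy=2.9)
cv2.imwrite("pics/s2.png",a)
E
```

```text
time: 3.38
position: [0.4934, -0.1276, 0.0648]
eef_rot: [0.0, 0.991, 0.136, 0.0]
ft_force: [-0.2, -0.5, 6.6]
grip_width: 0.339
grasp_force: 34.4
time: 4.13
position: [0.4934, -0.1275, 0.1756]
eef_rot: [0.001, 0.991, 0.137, 0.001]
ft_force: [-0.2, -0.6, -0.3]
grip_width: 0.343
grasp_force: 34.5
go [  8.59 -35.13  -0.48] [ 0.001 -0.002  0.536]
```

View pics/s2.png

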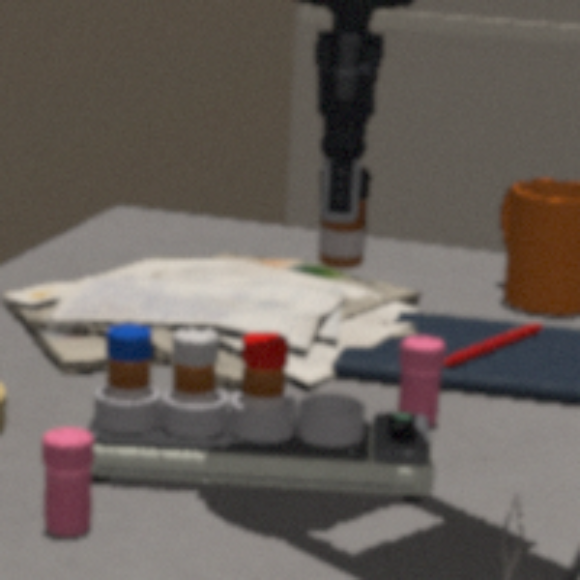

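The jar is held upright, its cup is empty at (330,415), and the gap of about 29 mm matches the cap. Now I carry it to above the tray and look from there.

```bash
python3 -m inch '[[0.6,-2,-1,0,0,0.05],[1.5,-5,-2,0,0,0.1],[2.3,-8,-4,0,0,0.16],[3,-11,-6,0,0,0.22],[3.8,-14,-7,0,0,0.28],[4.5,-17,-8,0,0,0.34],[5.2,-20,-8,0,0,0.4],[5.8,-23,-8,0,0,0.46],[6.3,-26,-8,0,0,0.5],[6.8,-29,-8,0,0,0.535],[7.2,-31.5,-8,0,0,0.535],[7.5,-33.5,-8,0,0,0.535],[7.6,-34.6,-8,0,0,0.535],[7.6,-35.1,-8,0,0,0.535],[7.6,-35.1,-8,0,0,0.535],[7.6,-35.1,-8,0,0,0.535]]'
python3 - <<'E'
from station import env
from h import *
s=env.snapshot("wrist"); im=s["image"]; cv2.imwrite("pics/w2.png",im)
g=cv2.cvtColor(cv2.resize(im,None,fx=2,fy=2,interpolation=cv2.INTER_CUBIC),cv2.COLOR_BGR2GRAY)
c=cv2.HoughCircles(g[:600],cv2.HOUGH_GRADIENT,1,60,param1=150,param2=30,minRadius=28,maxRadius=52)
for x,y,r in ([] if c is None else c[0]): print(x/2,y/2,r/2,fish(s,(x/2,y/2),.028).round(4))
E
```

```text
time: 5.52
position: [0.4714, 0.2304, 0.2539]
eef_rot: [0.0, 0.991, -0.13, -0.0]
ft_force: [0.4, -0.4, -0.8]
grip_width: 0.336
grasp_force: 34.6
476.25 237.75 25.15 [0.3896 0.071  0.028 ]
596.25 46.75 20.7 [ 0.5801 -0.1412  0.028 ]
607.75 120.75 17.9 [ 0.4885 -0.1392  0.028 ]
308.25 65.25 15.8 [0.6062 0.2041 0.028 ]
```

View pics/w2.png

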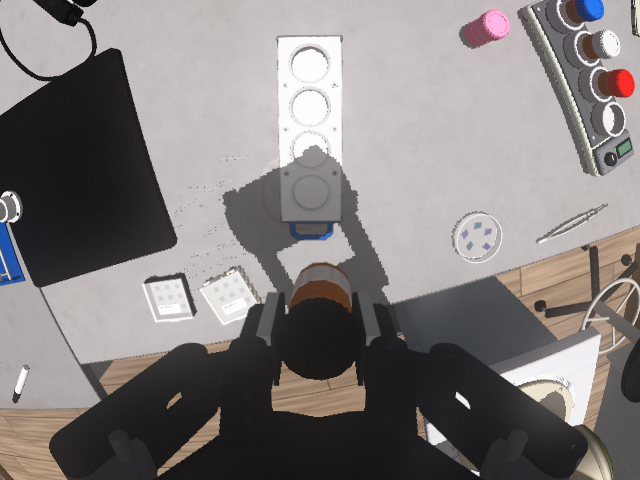

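The tray is upright in the image. Its top corners are at (278,38), (342,37), (341,221) and (281,221), and its seats at (310,64), (310,106), (311,149) and (311,192).

Run:
```python
from station import env
from h import *
s=env.snapshot("wrist")
P=[fish(s,p,.028)[:2] for p in((278,38),(342,37),(341,221),(281,221))]
c=np.mean(P,0); d=(P[0]+P[1]-P[2]-P[3])/2; print("corners c",c.round(4),np.linalg.norm(d),np.degrees(np.arctan2(d[1],d[0])),np.linalg.norm(P[0]-P[1]),np.linalg.norm(P[2]-P[3]))
for p in((310,64),(310,106),(311,149),(311,192)): print(fish(s,p,.028).round(4))
# refined centres: ellipse of each seat's floor/mouth by local Hough
im=s["image"]
for y0 in(64,106,149,192):
    g=cv2.cvtColor(cv2.resize(im[y0-22:y0+23,288:334],None,fx=6,fy=6,interpolation=cv2.INTER_CUBIC),cv2.COLOR_BGR2GRAY)
    g=cv2.equalizeHist(g)
    h=cv2.HoughCircles(g,cv2.HOUGH_GRADIENT,1,300,param1=150,param2=15,minRadius=85,maxRadius=125)
    if h is not None:
        x,y,r=h[0][0]; uv=((x+.5)/6-.5+288,(y+.5)/6-.5+y0-22); print("h",np.round(uv,1),r/6,fish(s,uv,.028).round(4))
u=np.array([np.cos(np.radians(-15)),np.sin(np.radians(-15))])
for k in(-.066,-.022,.022,.066): print((c+k*u).round(4))
go(env,*(c-.066*u),.1,-15); print(env.sense()["position"])
```

```text
corners c [0.5441 0.2185] 0.1860741995300983 -14.819995455880559 0.06214142304175792 0.06168759168154766
[0.6072 0.2019 0.028 ]
[0.5666 0.2128 0.028 ]
[0.5251 0.223  0.028 ]
[0.4833 0.2343 0.028 ]
h [308.7  66. ] 16.116667 [0.6056 0.2036 0.028 ]
h [309.3 107.8] 16.733334 [0.565  0.2139 0.028 ]
h [309.5 150. ] 16.199999 [0.5246 0.2247 0.028 ]
h [310.5 190.7] 16.666666 [0.4848 0.2345 0.028 ]
[0.4804 0.2356]
[0.5229 0.2242]
[0.5654 0.2128]
[0.6079 0.2015]
go [ 0.71 -0.77 15.42] [ 0.     0.    -0.001]
[0.4715745  0.23009921 0.25420625]
```

```bash
python3 -m inch '[[0.3,-0.2,2,0,0,0],[0.6,-0.4,5,0,0,0],[1,-0.7,8,0,0,0],[1,-0.7,11,0,0,0],[1,-0.7,13.5,0,0,0],[1,-0.7,15.5,0,0,0],[1,-0.7,17,0,0,0],[1,-0.7,17.8,0,0,0],[1,-0.7,18.5,0,0,0],[1,-0.7,19,0,0,0],[1,-0.7,19.5,0,0,0],[1,-0.7,20,0,0,0],[1,-0.7,20.4,0,0,0],[1,-0.7,20.8,0,0,0],[1,-0.7,21,0,0,0],[1,-0.7,21,0,0,0]]'
python3 - <<'E'
from station import env
import cv2
im=env.snapshot("side")["image"]; cv2.imwrite("pics/s3.png",cv2.resize(im[220:370,160:360],None,fx=3,fy=3))
E
```

```text
time: 6.95
position: [0.4827, 0.2353, 0.044]
eef_rot: [0.0, 0.991, -0.13, -0.0]
ft_force: [0.1, 0.3, -0.1]
grip_width: 0.34
grasp_force: 34.6
```

View pics/s3.png

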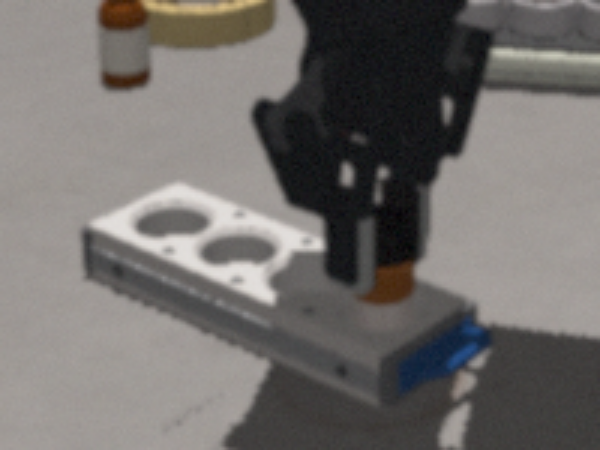

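The jar is down in seat 1 at about (385,290) with no contact force, roughly 2 mm above the floor. I lower it the last bit, open and lift, then compute the move to the red jar.

```bash
python3 -m inch '[[0,0,0.1,0,0,0],[0,0,0.2,0,0,0],[0,0,0.2,0,0,0]]'; python3 -m inch '[[0,0,0,0,0,0],[0,0,0,0,0,0],[0,0,0,0,0,0],[0,0,0,0,0,0],[0,0,0,0,0,0],[0,0,-1.5,0,0,0],[0,0,-4,0,0,0],[0,0,-8,0,0,0],[0,0,-12,0,0,0],[0,0,-15,0,0,0],[0,0,-17,0,0,0],[0,0,-17,0,0,0]]' 75
python3 - <<'E'
from station import env
from h import *
s=env.snapshot("wrist"); cv2.imwrite("pics/w3.png",s["image"])
go(env,.5355,-.1172,.13,16)
go(env,.5355,-.1172,.064,16)
E
```

```text
time: 7.25
position: [0.4828, 0.2353, 0.0423]
eef_rot: [-0.0, 0.991, -0.13, 0.0]
ft_force: [1.4, -0.6, 0.6]
grip_width: 0.337
grasp_force: 34.6
time: 8.25
position: [0.4842, 0.2357, 0.2169]
eef_rot: [-0.002, 0.991, -0.13, 0.004]
ft_force: [-0.5, 0.9, 0.8]
grip_width: 0.748
grasp_force: 0.0
go [14.11 32.74  8.41] [-0.001 -0.004 -0.54 ]
go [14.08 32.76 15.01] [-0.001 -0.004 -0.54 ]
```

View pics/w3.png

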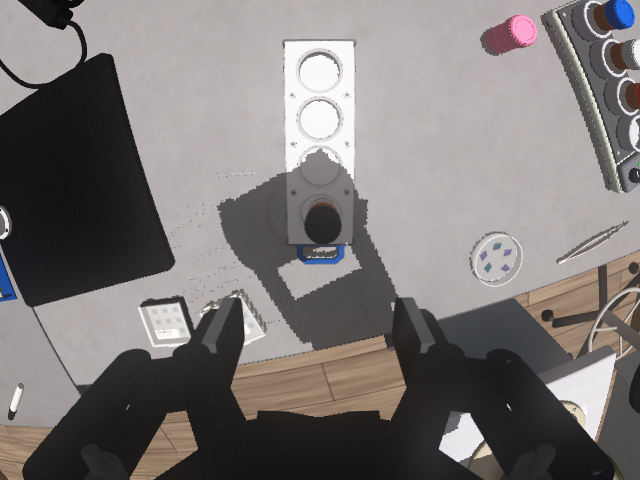

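The black jar stands upright in seat 1 at (323,222). Now the red one.

```bash
python3 -m inch '[[1.5,3.5,0,0,0,-0.06],[3,7,0,0,0,-0.12],[4.5,10.5,0,0,0,-0.18],[6,14,0,0,0,-0.24],[7.5,17.5,0,0,0,-0.3],[9,21,0,0,0,-0.36],[10.5,24.5,0,0,0,-0.42],[12,28,0,0,0,-0.48],[13.2,30.8,0,0,0,-0.54],[14.1,32.7,1,0,0,-0.54],[14.1,32.7,3,0,0,-0.54],[14.1,32.7,6,0,0,-0.54],[14.1,32.7,8,0,0,-0.54],[14.1,32.7,8.4,0,0,-0.54],[14.1,32.7,8.4,0,0,-0.54],[14.1,32.7,8.4,0,0,-0.54]]'; python3 -c "
from station import env
from h import *
go(env,.5355,-.1172,.064,16)
s=env.snapshot('wrist'); cv2.imwrite('pics/w4.png',s['image'])"
```

```text
time: 9.63
position: [0.5348, -0.1171, 0.1287]
eef_rot: [0.0, 0.99, 0.139, 0.0]
ft_force: [0.4, -0.3, 0.2]
grip_width: 0.749
grasp_force: 0.0
go [0.06 0.03 6.48] [ 0. -0. -0.]
```

Positioned within 1 mm, so I descend, grip and lift.

```bash
python3 -m inch '[[0,0,1,0,0,0],[0,0,2.5,0,0,0],[0,0,4,0,0,0],[0,0,5.2,0,0,0],[0,0,6,0,0,0],[0,0,6.4,0,0,0],[0,0,6.4,0,0,0]]'; python3 -m inch '[[0,0,0,0,0,0],[0,0,0,0,0,0],[0,0,0,0,0,0],[0,0,0,0,0,0],[0,0,0,0,0,0],[0,0,0,0,0,0],[0,0,0,0,0,0],[0,0,0,0,0,0]]' 0; python3 -m inch '[[0,0,-0.7,0,0,0],[0,0,-1.5,0,0,0],[0,0,-3,0,0,0],[0,0,-5,0,0,0],[0,0,-7,0,0,0],[0,0,-9,0,0,0],[0,0,-11.5,0,0,0],[0,0,-12,0,0,0],[0,0,-12,0,0,0],[0,0,-12,0,0,0]]'; python3 -c "
from station import env
from h import *
go(env,.524,.2242,.18,-15)"
```

```text
time: 10.27
position: [0.5345, -0.117, 0.0639]
eef_rot: [-0.0, 0.99, 0.139, -0.0]
ft_force: [-0.5, 0.8, 0.2]
grip_width: 0.748
grasp_force: 0.0
time: 10.93
position: [0.535, -0.1172, 0.0651]
eef_rot: [0.0, 0.99, 0.139, 0.001]
ft_force: [-0.3, 0.6, 5.5]
grip_width: 0.337
grasp_force: 34.4
time: 11.77
position: [0.5342, -0.1169, 0.1838]
eef_rot: [-0.0, 0.99, 0.139, -0.0]
ft_force: [0.5, -0.1, -0.8]
grip_width: 0.337
grasp_force: 34.6
go [  8.41 -33.08   0.39] [-0.     0.001  0.541]
```

```bash
python3 -m inch '[[0.6,-2,0,0,0,0.05],[1.5,-5,0,0,0,0.1],[2.3,-8,0,0,0,0.16],[3,-11,0,0,0,0.22],[3.8,-14,0,0,0,0.28],[4.5,-17,0,0,0,0.34],[5.4,-20,0,0,0,0.4],[6.2,-23,0,0,0,0.46],[6.9,-26,0,0,0,0.5],[7.5,-28.5,0,0,0,0.54],[8,-30.5,0,0,0,0.54],[8.3,-32,0,0,0,0.54],[8.4,-32.8,0,0,0,0.54],[8.4,-33.1,0,0,0,0.54],[8.4,-33.1,0,0,0,0.54],[8.4,-33.1,0,0,0,0.54]]'; python3 -c "
from station import env
from h import *
go(env,.524,.2242,.042,-15)"
```

```text
time: 13.1
position: [0.5242, 0.2235, 0.1839]
eef_rot: [0.0, 0.991, -0.131, -0.0]
ft_force: [0.1, -0.3, -0.2]
grip_width: 0.337
grasp_force: 34.6
go [-0.03 -0.07 14.19] [0.001 0.001 0.   ]
```

```bash
python3 -m inch '[[0,-0.1,2,0,0,0],[0,-0.1,4,0,0,0],[0,-0.1,6,0,0,0],[0,-0.1,8,0,0,0],[0,-0.1,9.5,0,0,0],[0,-0.1,10.5,0,0,0],[0,-0.1,11.3,0,0,0],[0,-0.1,12,0,0,0],[0,-0.1,12.6,0,0,0],[0,-0.1,13.1,0,0,0],[0,-0.1,13.5,0,0,0],[0,-0.1,13.8,0,0,0],[0,-0.1,14,0,0,0],[0,-0.1,14.2,0,0,0],[0,-0.1,14.2,0,0,0]]'
```

```text
time: 14.35
position: [0.5246, 0.2253, 0.0423]
eef_rot: [-0.0, 0.991, -0.13, 0.0]
ft_force: [0.3, -0.9, -0.4]
grip_width: 0.334
grasp_force: 34.7
```

```bash
python3 -m inch '[[0,0,0,0,0,0],[0,0,0,0,0,0],[0,0,0,0,0,0],[0,0,0,0,0,0],[0,0,0,0,0,0],[0,0,-1.5,0,0,0],[0,0,-4,0,0,0],[0,0,-8,0,0,0],[0,0,-12,0,0,0],[0,0,-15,0,0,0],[0,0,-16,0,0,0],[0,0,-16,0,0,0],[0,0,-16,0,0,0]]' 75
python3 - <<'E'
from station import env
from h import *
s=env.snapshot("wrist"); cv2.imwrite("pics/w5.png",s["image"][:340,200:520])
go(env,.5775,-.1047,.13,16)
E
```

```text
time: 15.43
position: [0.5241, 0.2252, 0.2015]
eef_rot: [0.0, 0.991, -0.13, -0.0]
ft_force: [0.7, -0.1, -0.8]
grip_width: 0.75
grasp_force: 0.0
go [13.72 30.46  7.06] [ 0.001  0.003 -0.541]
```

View pics/w5.png

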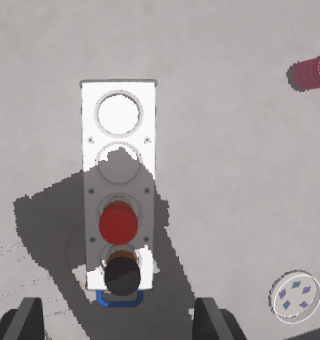

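The red jar at (118,222) and the black jar at (122,270) both stand upright in seats 2 and 1. White is next.

```bash
python3 -m inch '[[1.5,3.5,0,0,0,-0.06],[3,7,0,0,0,-0.12],[4.5,10.5,0,0,0,-0.18],[6,14,0,0,0,-0.24],[7.5,17.5,0,0,0,-0.3],[9,21,0,0,0,-0.36],[10.5,24.5,0,0,0,-0.42],[12,27,0,0,0,-0.48],[13,29,0,0,0,-0.54],[13.7,30.5,1,0,0,-0.54],[13.7,30.5,3,0,0,-0.54],[13.7,30.5,5.5,0,0,-0.54],[13.7,30.5,7,0,0,-0.54],[13.7,30.5,7,0,0,-0.54],[13.7,30.5,7,0,0,-0.54],[13.7,30.5,7,0,0,-0.54]]'; python3 -c "
from station import env
from h import *
go(env,.5775,-.1047,.064,16)"
```

```text
time: 16.82
position: [0.5783, -0.1046, 0.1325]
eef_rot: [0.0, 0.99, 0.139, 0.0]
ft_force: [1.0, -0.4, -0.0]
grip_width: 0.754
grasp_force: 0.0
go [-0.08 -0.01  6.85] [ 0.    -0.    -0.001]
```

```bash
python3 -m inch '[[-0.1,0,1,0,0,0],[-0.1,0,2.5,0,0,0],[-0.1,0,4,0,0,0],[-0.1,0,5.2,0,0,0],[-0.1,0,6.2,0,0,0],[-0.1,0,6.7,0,0,0],[-0.1,0,6.7,0,0,0]]'; python3 -m inch '[[0,0,0,0,0,0],[0,0,0,0,0,0],[0,0,0,0,0,0],[0,0,0,0,0,0],[0,0,0,0,0,0],[0,0,0,0,0,0],[0,0,0,0,0,0],[0,0,0,0,0,0]]' 0; python3 -m inch '[[0,0,-0.7,0,0,0],[0,0,-1.5,0,0,0],[0,0,-3,0,0,0],[0,0,-5,0,0,0],[0,0,-7,0,0,0],[0,0,-9,0,0,0],[0,0,-11.5,0,0,0],[0,0,-12,0,0,0],[0,0,-12,0,0,0],[0,0,-12,0,0,0]]'; python3 -c "
from station import env
from h import *
go(env,.5655,.2125,.18,-15)"
```

```text
time: 17.4
position: [0.5768, -0.1049, 0.0645]
eef_rot: [-0.0, 0.99, 0.139, -0.001]
ft_force: [0.1, -0.4, 0.3]
grip_width: 0.748
grasp_force: 0.0
time: 18.07
position: [0.5776, -0.1051, 0.0662]
eef_rot: [0.0, 0.99, 0.139, 0.001]
ft_force: [-0.8, 0.1, 6.2]
grip_width: 0.336
grasp_force: 34.5
time: 18.9
position: [0.5768, -0.1049, 0.1847]
eef_rot: [-0.0, 0.99, 0.139, -0.0]
ft_force: [-0.3, 0.1, -0.7]
grip_width: 0.333
grasp_force: 34.5
go [  7.65 -30.83   0.48] [-0.     0.001  0.541]
```

```bash
python3 -m inch '[[0.5,-2,0,0,0,0.05],[1.2,-5,0,0,0,0.1],[2,-8,0,0,0,0.16],[2.7,-11,0,0,0,0.22],[3.5,-14,0,0,0,0.28],[4.2,-17,0,0,0,0.34],[5,-20,0,0,0,0.4],[5.7,-23,0,0,0,0.46],[6.4,-25.5,0,0,0,0.5],[7,-28,0,0,0,0.54],[7.4,-29.5,0,0,0,0.54],[7.65,-30.5,0,0,0,0.54],[7.65,-30.8,0,0,0,0.54],[7.65,-30.8,0,0,0,0.54],[7.65,-30.8,0,0,0,0.54],[7.65,-30.8,0,0,0,0.54]]'; python3 -c "
from station import env
from h import *
go(env,.5655,.2125,.0425,-15)"
```

```text
time: 20.23
position: [0.5661, 0.2111, 0.1851]
eef_rot: [0.0, 0.991, -0.131, -0.0]
ft_force: [-0.3, 0.3, -0.2]
grip_width: 0.333
grasp_force: 34.6
go [-0.09 -0.13 14.26] [ 0.     0.    -0.001]
```

```bash
python3 -m inch '[[0,-0.1,2,0,0,0],[0,-0.1,4,0,0,0],[0,-0.1,6,0,0,0],[0,-0.1,8,0,0,0],[0,-0.1,9.5,0,0,0],[0,-0.1,10.5,0,0,0],[0,-0.1,11.3,0,0,0],[0,-0.1,12,0,0,0],[0,-0.1,12.6,0,0,0],[0,-0.1,13.1,0,0,0],[0,-0.1,13.5,0,0,0],[0,-0.1,13.8,0,0,0],[0,-0.1,14.1,0,0,0],[0,-0.1,14.2,0,0,0],[0,-0.1,14.2,0,0,0]]'
```

```text
time: 21.48
position: [0.5663, 0.2131, 0.0434]
eef_rot: [-0.0, 0.991, -0.13, 0.0]
ft_force: [-0.5, -0.3, 0.3]
grip_width: 0.337
grasp_force: 34.6
```

```bash
python3 -m inch '[[0,0,0,0,0,0],[0,0,0,0,0,0],[0,0,0,0,0,0],[0,0,0,0,0,0],[0,0,0,0,0,0],[0,0,-1.5,0,0,0],[0,0,-4,0,0,0],[0,0,-8,0,0,0],[0,0,-12,0,0,0],[0,0,-15,0,0,0],[0,0,-16,0,0,0],[0,0,-16,0,0,0],[0,0,-16,0,0,0]]' 75
python3 - <<'E'
from station import env
from h import *
go(env,.6178,-.0932,.13,16)
E
```

```text
time: 22.57
position: [0.5658, 0.213, 0.2025]
eef_rot: [0.0, 0.991, -0.13, -0.0]
ft_force: [-0.4, 0.3, -0.5]
grip_width: 0.752
grasp_force: 0.0
go [12.94 28.24  7.25] [ 0.     0.001 -0.54 ]
```

```bash
python3 -m inch '[[1.5,3.5,0,0,0,-0.06],[3,7,0,0,0,-0.12],[4.5,10.5,0,0,0,-0.18],[6,14,0,0,0,-0.24],[7.5,17.5,0,0,0,-0.3],[9,20.5,0,0,0,-0.36],[10.5,23.5,0,0,0,-0.42],[11.7,26,0,0,0,-0.48],[12.5,27.5,0,0,0,-0.54],[12.9,28.2,1,0,0,-0.54],[12.9,28.2,3,0,0,-0.54],[12.9,28.2,5.5,0,0,-0.54],[12.9,28.2,7.2,0,0,-0.54],[12.9,28.2,7.2,0,0,-0.54],[12.9,28.2,7.2,0,0,-0.54],[12.9,28.2,7.2,0,0,-0.54]]'; python3 -c "
from station import env
from h import *
go(env,.6178,-.0932,.064,16)"
```

```text
time: 23.9
position: [0.6181, -0.0923, 0.1315]
eef_rot: [0.0, 0.99, 0.139, 0.0]
ft_force: [-0.7, -0.1, 1.3]
grip_width: 0.751
grasp_force: 0.0
go [-0.06  0.08  6.75] [ 0.    -0.    -0.001]
```

```bash
python3 -m inch '[[-0.1,0.1,1,0,0,0],[-0.1,0.1,2.5,0,0,0],[-0.1,0.1,4,0,0,0],[-0.1,0.1,5.2,0,0,0],[-0.1,0.1,6.2,0,0,0],[-0.1,0.1,6.7,0,0,0],[-0.1,0.1,6.7,0,0,0]]'; python3 -m inch '[[0,0,0,0,0,0],[0,0,0,0,0,0],[0,0,0,0,0,0],[0,0,0,0,0,0],[0,0,0,0,0,0],[0,0,0,0,0,0],[0,0,0,0,0,0],[0,0,0,0,0,0]]' 0; python3 -m inch '[[0,0,-0.7,0,0,0],[0,0,-1.5,0,0,0],[0,0,-3,0,0,0],[0,0,-5,0,0,0],[0,0,-7,0,0,0],[0,0,-9,0,0,0],[0,0,-11.5,0,0,0],[0,0,-12,0,0,0],[0,0,-12,0,0,0],[0,0,-12,0,0,0]]'; python3 -c "
from station import env
from h import *
go(env,.6075,.2018,.18,-15)"
```

```text
time: 24.48
position: [0.617, -0.0938, 0.0634]
eef_rot: [-0.0, 0.99, 0.139, -0.001]
ft_force: [-0.2, 0.7, -0.3]
grip_width: 0.753
grasp_force: 0.0
time: 25.15
position: [0.6177, -0.094, 0.0652]
eef_rot: [0.0, 0.99, 0.139, 0.001]
ft_force: [-1.4, 0.9, 5.7]
grip_width: 0.338
grasp_force: 34.6
time: 25.98
position: [0.6169, -0.0938, 0.1837]
eef_rot: [-0.0, 0.99, 0.139, -0.0]
ft_force: [-0.2, -0.2, -0.9]
grip_width: 0.343
grasp_force: 34.6
go [  7.23 -28.68   0.38] [-0.     0.001  0.541]
```

```bash
python3 -m inch '[[0.5,-2,0,0,0,0.05],[1.2,-5,0,0,0,0.1],[2,-8,0,0,0,0.16],[2.7,-11,0,0,0,0.22],[3.5,-14,0,0,0,0.28],[4.2,-17,0,0,0,0.34],[5,-20,0,0,0,0.4],[5.7,-22.5,0,0,0,0.46],[6.3,-25,0,0,0,0.5],[6.8,-27,0,0,0,0.54],[7.1,-28.1,0,0,0,0.54],[7.2,-28.7,0,0,0,0.54],[7.2,-28.7,0,0,0,0.54],[7.2,-28.7,0,0,0,0.54],[7.2,-28.7,0,0,0,0.54]]'; python3 -c "
from station import env
from h import *
go(env,.6075,.2018,.042,-15)"
```

```text
time: 27.23
position: [0.6077, 0.2006, 0.1841]
eef_rot: [0.0, 0.991, -0.131, -0.0]
ft_force: [0.2, -0.5, 0.2]
grip_width: 0.34
grasp_force: 34.6
go [-0.04 -0.12 14.21] [ 0.  0. -0.]
```

```bash
python3 -m inch '[[0,-0.1,2,0,0,0],[0,-0.1,4,0,0,0],[0,-0.1,6,0,0,0],[0,-0.1,8,0,0,0],[0,-0.1,9.5,0,0,0],[0,-0.1,10.5,0,0,0],[0,-0.1,11.3,0,0,0],[0,-0.1,12,0,0,0],[0,-0.1,12.6,0,0,0],[0,-0.1,13.1,0,0,0],[0,-0.1,13.5,0,0,0],[0,-0.1,13.8,0,0,0],[0,-0.1,14.1,0,0,0],[0,-0.1,14.2,0,0,0],[0,-0.1,14.2,0,0,0]]'
```

```text
time: 28.48
position: [0.6079, 0.2028, 0.0425]
eef_rot: [-0.0, 0.991, -0.13, 0.0]
ft_force: [-0.9, -1.3, 0.5]
grip_width: 0.339
grasp_force: 34.6
```

```bash
python3 -m inch '[[0,0,0,0,0,0],[0,0,0,0,0,0],[0,0,0,0,0,0],[0,0,0,0,0,0],[0,0,0,0,0,0],[0,0,-1.5,0,0,0],[0,0,-4,0,0,0],[0,0,-8,0,0,0],[0,0,-12,0,0,0],[-4,3,-15,0,0,0],[-8,6,-16,0,0,0],[-12,9,-16,0,0,0],[-16,12,-16,0,0,0],[-16,12,-16,0,0,0],[-16,12,-16,0,0,0],[-16,12,-16,0,0,0]]' 75
python3 - <<'E'
from station import env
from h import *
a=env.snapshot("side")["image"][220:370,170:340]; b=env.snapshot("top")["image"][165:300,170:323]
a=cv2.resize(a,(400,353)); b=cv2.resize(b,(400,353)); cv2.imwrite("pics/end.png",np.hstack([a,b]))
E
```

```text
time: 29.82
position: [0.4209, 0.1278, 0.203]
eef_rot: [-0.0, 0.991, -0.131, 0.0]
ft_force: [1.1, -0.4, 1.6]
grip_width: 0.75
grasp_force: 0.0
```

View pics/end.png

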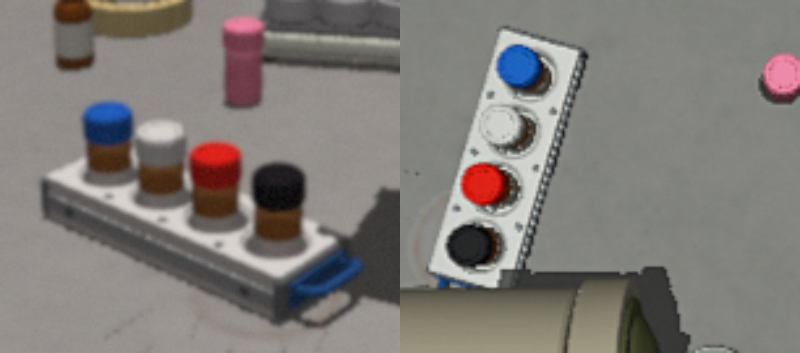

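From the handle, the side crop shows black (278,185), red (215,165), white (160,143) and blue (107,122). All four are upright and seated at equal height, and the gripper is clear of them.

```bash
python3 -c "
from station import env
print(env.close_job())"
```

```text
the job is handed in; nothing more can be done
None
```

The job is handed in at about 30 s on the robot's clock: black, red, white and blue stand upright in tray seats 1 to 4 from the blue handle, in their shaker order, with the arm clear; the hand-in call returned no verdict.

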